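Put the microscope lamp to bed

ROBOT

A 6-joint arm with a two-finger parallel gripper is mounted at the origin on the work surface. World frame = base frame: x ahead of the robot, y to its left, z up, the work surface at z = 0. Lengths are in mm, angles in rad, forces in N, time in s.
With the tool pointing down it reaches from about 275 to 1000 mm from the base axis. Payload 8.4 kg.
Tool frame: the origin (TCP) lies at the very end of the fingers, on their centre line; the grasp point (between the pads) lies 19 mm behind it (r.tcp_to_grasp is the distance from the TCP to the grasp point, in mm); z points along the fingers, y is the line along which they close (so a half turn about z gives the same grasp; the last joint's range is limited). The gripper opens to 85 mm and grips with 20 to 120 N. Pads are 22 mm wide; open, the fingers measure 114 mm over their backs; the gripper's body (76 mm by 85 mm) begins 54 mm behind the grasp point. The pads swing forward as they close: fully open they stand 13 mm farther back than shut.
Start: joints at [1.3, 0.353, 1.633, -0, 1.155, -0.002], TCP at [165.983, 602.559, 231.281] pointing down, gripper open.
Joint ranges: [-2.63, 2.63], [-0.92, 2.1], [0.06, 2.66], [-1.3, 4.44], [0, 2.69], [-3.02, 3.02]. Speed limits (rad/s): [2.22, 2.22, 2.79, 3.14, 3.14, 3.14].

INTERFACE

Orientations are given as [roll, pitch, yaw] about the fixed x, y, z axes, in that order (R = Rz(yaw) Ry(pitch) Rx(roll)).
In Python, from rig import r gives the robot as it stands. The module is installed in compiled form; this text tells all that it offers.
- The arm moves only by the tool play_rows, never from a script. Its argument "rows" is a list of rows, each an object with "dp": the shift along the tool's x, y, z in units of 40 mm (1.0 is 40 mm), a list of three; "turn": the turn, a rotation vector about the tool's x, y, z in units of 6 degrees (1.0 is 6 degrees), a list of three; "fingers": the closure, from 0 (fully open) to 1 (shut). In form: [{"dp": [tx, ty, tz], "turn": [wx, wy, wz], "fingers": fingers}, ...]. A call has 1 to 5 rows; each row shifts and turns the commanded pose from where the row before left it, along the tool's axes as they then stand; what a row does not reach is not made up. A row lasts 1/12 s, in which the tool goes at most 41.7 mm and 7.16 degrees, less where a joint would pass 70% of its speed; a pose out of reach is approached as far as the arm can. A call is refused whole if a number of a shift passes 1 or a number of a turn 1, either way. A call with a gripper value outside its range is refused whole. The fingers move at their own pace and stop on an object; "force" is the grip in N (left out, the last holds). Time passes only in rows, so rows that do not move let the fingers close. It gives the time, the measured TCP pose, the force, the opening and the grip force at its end, in the units of the state.
- r.sense(): the state, without advancing time (a new reading comes with each control period).
- r.grab_frame(name): name is "scene" or "side" or "wrist"; returns a dict with "pixels" (400x640x3 uint8, red, green, blue), "fx", "fy", "cx", "cy" (pixels), "dist" ([k1, k2, p1, p2, k3] as OpenCV has them; the pictures are not rectified), "pose" (4x4, takes a point from camera to world coordinates). Camera axes: x right, y down, z forward; pixel columns grow to the right and rows downward; lengths in mm; the calibration is good to about 2 mm. A picture is of the moment at which its call begins. There is no depth.
- r.sign_off(): hands the job in; it is judged then, once.
The state is a dict: "clock": time; "qpos": joint angles; "qvel": joint speeds; "joint_efforts": joint torques, N m; "eef_pos": TCP position; "tcp_rot": TCP orientation; "contact_force": force on the tool from outside, world axes, zero at the start; "wrist_torque": the same for the moment, N m; "opening": opening from 0.0 (shut) to 1.0 (fully open); "grasp_force": force on a finger pad.
Only numpy, scipy, OpenCV 4.12 (cv2) and the standard library are available. Lean on these libraries where they do the work, as an engineer would, in place of code of your own. Each camera call takes 0.05 s, during which the arm holds its last target. There are 200 camera calls.

TASK

Put the microscope lamp to bed: first slide the dimmer on the foot all the way to its off end (the thin end of the wedge of bars beside the track), and after that press the dust cap on the light port straight down until it clicks past its detent and sits fully home. Leave the slide box, the carton and the loose aluminium ring where they are.

Things in the scene. Friction and masses are not known exactly. Their poses are not given: they have to be found in the camera images.
- foot: Pale grey microscope foot fixed to the desk, 260 (x) x 210 (y) x 60 high. Origin: centre of its underside, z up. Light port and cap at x +50, y 0. Dimmer track along y at x -70: black plate 30 x 170, top 64 above the desk. At x +112 a dark pad 22 x 90 rises to 78. A black knob 36 across sticks 16 out of each long side at x +50.
- cap_top (a point): Centre of the flat top of the black round dust cap (62 across, 26 tall, ribbed skirt) on the light port. As it stands proud the top is 111 mm above the desk; fully home it is 91 mm above it. It moves only straight up and down.
- cap (a joint): How far the dust cap is pressed down, in m: 0 = standing proud, 0.020 = fully home against its stop. It drags lightly (about 1.5 N), then a ball detent resists from about 0.007 to 0.014 (about 8 N in all); past 0.014 it snaps on towards home and is held there.
- dimmer_grip (a point): Centre of the top face of the black dimmer grip, 91 mm above the desk. The grip is an upright block 32 (foot x) x 14 (foot y) x 20 high on a flange 36 x 20 x 7 high that rides 1 mm over the track plate; a white line crosses its top. It slides along the foot's y.
- dimmer (a joint): Position of the dimmer grip, in m: 0 = off end (foot's -y end, thin end of the wedge of black bars between track and port), 0.120 = full brightness (foot's +y end, wide end). Drags with about 2 N and stays where it is left.
- slide_box: Bystander: closed wooden box for glass slides, 87 x 117 x 36 high, loose; origin under its centre.
- carton: Bystander: small cardboard carton 80 x 60 x 45 high, loose; origin under its centre.
- collar: Bystander: loose aluminium ring, 64 across, 40 bore, 14 high, lying flat; origin under its centre.

How it is judged (in metres and radians):
On the way, in this order (a step that is already met when the one before it is completed fails the run):
1. the dimmer is at its off end (within 6 mm), the cap not yet pressed home (value of joint dimmer below 0.006 m and value of joint cap below 0.014 m), for 0.2 s.
2. the cap has clicked home (value of joint cap above 0.0165 m), for 0.2 s.
At the end, for the whole second after the job is handed in: The dimmer grip is within 6 mm of its off end and the dust cap is within 3.5 mm of its stop, past its detent and at rest (value of joint dimmer below 0.006 m and value of joint cap above 0.0165 m and velocity of joint cap below 0.01 m/s); the robot touches nothing.
It fails at once if the slide box is shifted more than 25 mm (distance of slide_box from where it was at the start of the episode above 0.025 m).
It fails at once if the carton is shifted more than 25 mm (distance of carton from where it was at the start of the episode above 0.025 m).
It fails at once if the aluminium ring is shifted more than 25 mm (distance of collar from where it was at the start of the episode above 0.025 m).
It also fails if it takes over 35 s, if anything falls off the work surface, if the arm or the gripper's body presses on something with over 40 N, if the wrist force passes 120 N, or if a joint passes its speed limit or range.

## Working session

There is one attempt and no reset: what is moved stays moved. The work goes in short steps, Python scripts to look and compute and a tool call to move; the robot and the scene stay as the last step left them, time stands still between calls to the robot, and variables do not carry over. Pictures are saved under pics/ and viewed, at most 10 in all, crops included, and the job is handed in when it is done.

Besides the shell and the picture viewer there is one more tool, called after "Emit:" as name(argument=value, ...), one argument or row to a line, values as JSON. play_rows: Moves the arm, as the interface text tells. Its arguments: {"type":"object","properties":{"rows":{"type":"array"},"force":{"type":"number"}},"required":["rows"]}

```bash
mkdir -p pics; python3 - <<'E'
from rig import r
import cv2
s=r.sense();print(s)
for n in("scene","side"):
    f=r.grab_frame(n);cv2.imwrite(f"pics/{n}0.png",f["pixels"][...,::-1]);print(n,f["pose"].round(3).tolist(),f["fx"],f["dist"])
E
```

```text
{'clock': 0.0, 'qpos': array([ 1.29959516e+00,  3.53623617e-01,  1.63412975e+00, -8.18221883e-06,
        1.15520426e+00, -2.41489923e-03]), 'qvel': array([-0.00014285,  0.00037598,  0.00183976,  0.00079591, -0.00138625,
       -0.00047331]), 'joint_efforts': array([-4.41734264e-04, -6.05259919e+01, -3.42072093e+01, -1.92462112e-04,
        9.37500241e-03,  3.32931097e-05]), 'eef_pos': array([165.86053162, 602.09937394, 230.57888047]), 'tcp_rot': array([-3.14022767e+00,  4.18493337e-06,  2.87280970e+00]), 'contact_force': array([-0.0847401 , -1.04711369, -0.47495019]), 'wrist_torque': array([-0.01967939, -0.01334734, -0.00547471]), 'grasp_force': 0.0, 'opening': 0.9971720267024695}
scene [[0.725, 0.519, -0.453, 1093.561], [0.689, -0.562, 0.458, -472.532], [-0.017, -0.644, -0.765, 952.875], [0.0, 0.0, 0.0, 1.0]] 444.43012065783387 [-0.04829633  0.          0.          0.          0.        ]
side [[0.954, -0.193, 0.23, 389.1], [-0.3, -0.655, 0.694, -596.465], [0.016, -0.73, -0.683, 719.754], [0.0, 0.0, 0.0, 1.0]] 450.9249204425012 [-0.12272927  0.          0.          0.          0.        ]
```

View pics/scene0.png

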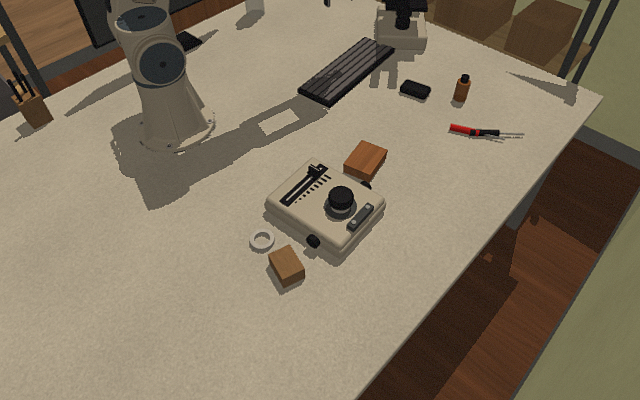

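View pics/side0.png

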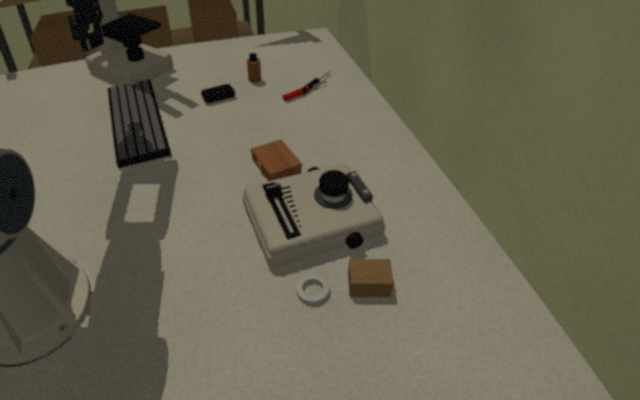

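The scene view shows the foot near (325,205), with the dimmer grip near (317,170) and the cap near (341,197). In the side view the grip is near (272,190) and the cap near (333,183). I'll enlarge both to get precise points.

```bash
python3 - <<'E'
import cv2,numpy as np
a=cv2.imread("pics/scene0.png")[145:270,250:400];b=cv2.imread("pics/side0.png")[145:270,235:395]
a=cv2.resize(a,None,fx=4.8,fy=4.8,interpolation=cv2.INTER_CUBIC);cv2.imwrite("pics/ca.png",a)
b=cv2.resize(b,None,fx=4.8,fy=4.8,interpolation=cv2.INTER_CUBIC);cv2.imwrite("pics/cb.png",cv2.convertScaleAbs(b,alpha=1.5))
E
```

```text
(no output)
```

View pics/ca.png

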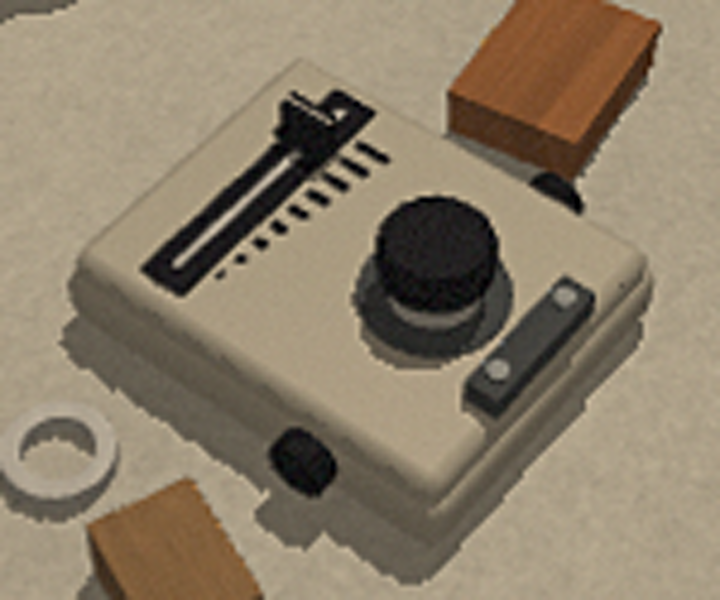

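View pics/cb.png

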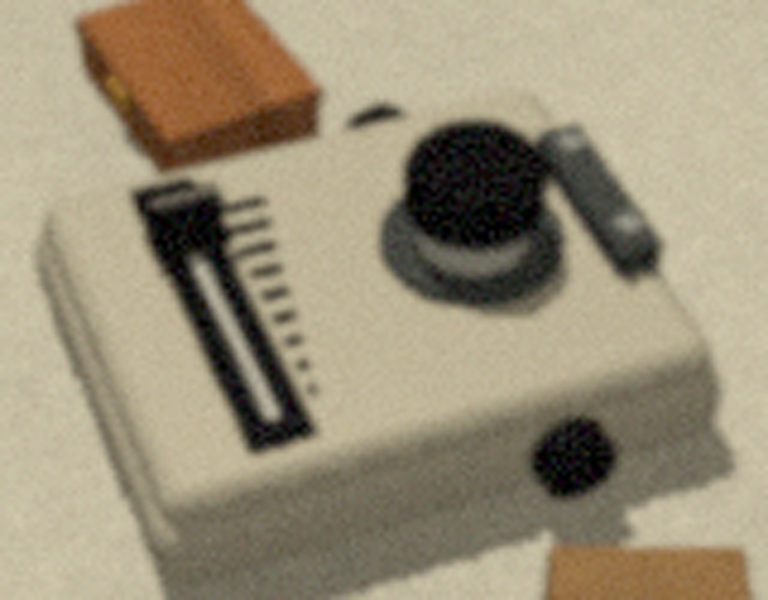

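Crop readings (4.8x): 
- Scene: plate corners at the off end (142,267) and (183,296), far inner corner (376,110), white line centre (312,108), cap top (437,238). 
- Side: off corners (252,450) and (313,432), far outer corner (135,190), cap top about (475,172). 

The thin end of the wedge is the end near the ring. I'll fit the foot pose from these.

```bash
cat >h.py <<'E'
from rig import r
import cv2,numpy as np
def proj(f,P):
    T=np.linalg.inv(f["pose"]);K=np.array([[f["fx"],0,f["cx"]],[0,f["fy"],f["cy"]],[0,0,1.]])
    return cv2.projectPoints(np.float64(P).reshape(-1,1,3),cv2.Rodrigues(T[:3,:3])[0],T[:3,3],K,np.float64(f["dist"]))[0].reshape(-1,2)
def w(p,P):
    c,s=np.cos(p[2]),np.sin(p[2]);P=np.atleast_2d(np.float64(P))
    return np.c_[p[0]+c*P[:,0]-s*P[:,1],p[1]+s*P[:,0]+c*P[:,1],P[:,2]]
E
python3 - <<'E'
from h import *
from scipy.optimize import least_squares
A=r.grab_frame("scene");B=r.grab_frame("side")
pa=[[-85,-85,64],[-55,-85,64],[-55,85,64],[50,0,111]];ua=np.array([[142,267],[183,296],[376,110],[437,238]])/4.8+[250,145]
pb=[[-85,-85,64],[-55,-85,64],[-85,85,64],[50,0,111]];ub=np.array([[252,450],[313,432],[135,190],[475,172]])/4.8+[235,145]
ga=np.array([312,108])/4.8+[250,145]
def res(p):return np.r_[(proj(A,w(p,pa))-ua).ravel(),(proj(B,w(p,pb))-ub).ravel(),(proj(A,w(p,[-70,p[3],91]))-ga).ravel()]
best=min((least_squares(res,[550,150,y,0],x_scale=[100,100,1,100],loss="soft_l1") for y in(-2,-.5,0,.5,2)),key=lambda s:s.cost)
p=best.x;print(p,res(p).round(1).tolist());np.save("p.npy",p)
print("grip",w(p,[-70,p[3],91]),"off",w(p,[-70,-60,91]),"cap",w(p,[50,0,111]),"yaw",p[2])
E
```

```text
[5.96584761e+02 6.80950067e+01 6.75159965e-02 4.42067928e+01] [-0.9, -0.3, -0.8, -0.6, 0.4, 0.3, -0.2, -0.4, -0.3, 0.1, 1.5, -0.2, -0.4, 0.1, 1.2, -2.7, -0.1, -0.1]
grip [[523.76184574 107.47855139  91.        ]] off [[530.7921272    3.50917705  91.        ]] cap [[646.47084366  71.46824237 111.        ]] yaw 0.067515996543161
```

Emit:
play_rows(
  rows=[
    {"dp": [0, 0, 0], "turn": [0, 0, -0.8], "fingers": 1},
    {"dp": [0, 0, 0], "turn": [0, 0, -0.8], "fingers": 1},
    {"dp": [0, 0, 0], "turn": [0, 0, -0.8], "fingers": 1},
    {"dp": [0, 0, 0], "turn": [0, 0, -0.8], "fingers": 1},
  ],
)

```text
clock: 0.53
eef_pos: [165.9, 602.4, 231.0]
tcp_rot: [-3.141, -0.0, -3.071]
contact_force: [-0.5, 0.4, -0.7]
opening: 0.455
grasp_force: 0.0
```

Emit:
play_rows(
  rows=[
    {"dp": [-0.5, -0.75, 0], "turn": [0, 0, 0], "fingers": 1},
    {"dp": [-0.5, -0.75, 0], "turn": [0, 0, 0], "fingers": 1},
    {"dp": [-0.5, -0.75, 0], "turn": [0, 0, 0], "fingers": 1},
    {"dp": [-0.5, -0.75, 0], "turn": [0, 0, 0], "fingers": 1},
    {"dp": [-0.5, -0.75, 0], "turn": [0, 0, 0], "fingers": 1},
  ],
)

```text
clock: 0.95
eef_pos: [276.3, 458.0, 231.1]
tcp_rot: [-3.141, -0.0, -3.075]
contact_force: [0.2, 1.4, 1.1]
opening: 0.003
grasp_force: 0.0
```

Emit:
play_rows(
  rows=[
    {"dp": [-0.5, -0.75, 0], "turn": [0, 0, 0], "fingers": 1},
    {"dp": [-0.5, -0.75, 0], "turn": [0, 0, 0], "fingers": 1},
    {"dp": [-0.5, -0.75, 0], "turn": [0, 0, 0], "fingers": 1},
    {"dp": [-0.5, -0.75, 0], "turn": [0, 0, 0], "fingers": 1},
    {"dp": [-0.5, -0.75, 0], "turn": [0, 0, 0], "fingers": 1},
  ],
)

```text
clock: 1.37
eef_pos: [386.1, 314.9, 231.3]
tcp_rot: [3.142, 0.0, -3.075]
contact_force: [0.9, -0.3, 0.1]
opening: -0.001
grasp_force: 0.0
```

Emit:
play_rows(
  rows=[
    {"dp": [-0.5, -0.75, 0], "turn": [0, 0, 0], "fingers": 1},
    {"dp": [-0.5, -0.75, 0], "turn": [0, 0, 0], "fingers": 1},
    {"dp": [-0.5, -0.75, 0], "turn": [0, 0, 0], "fingers": 1},
    {"dp": [0, 0, 0], "turn": [0, 0, 0], "fingers": 1},
  ],
)

```text
clock: 1.7
eef_pos: [454.3, 226.5, 231.4]
tcp_rot: [-3.14, 0.002, -3.078]
contact_force: [-0.2, -0.2, -0.8]
opening: 0.001
grasp_force: 0.0
```

```bash
python3 - <<'E'
from h import *
f=r.grab_frame("wrist");im=f["pixels"][...,::-1].copy();p=np.load("p.npy")
cv2.imwrite("pics/w1raw.png",im)
P=w(p,[[-85,-85,64],[-55,-85,64],[-85,85,64],[-55,85,64],[50,0,111],[-70,p[3],91]])
for q in proj(f,P):
    print(q)
    if abs(q).max()<2000: cv2.circle(im,tuple(int(v) for v in q),3,(0,0,255),1)
cv2.imwrite("pics/w1.png",im)
E
```

```text
[ 65.35210036 222.81451854]
[ 71.67854621 250.18650773]
[233.56675946 222.61385183]
[235.81342662 250.38401736]
[146.55385961 368.89532562]
[183.94003409 248.18827034]
```

View pics/w1.png

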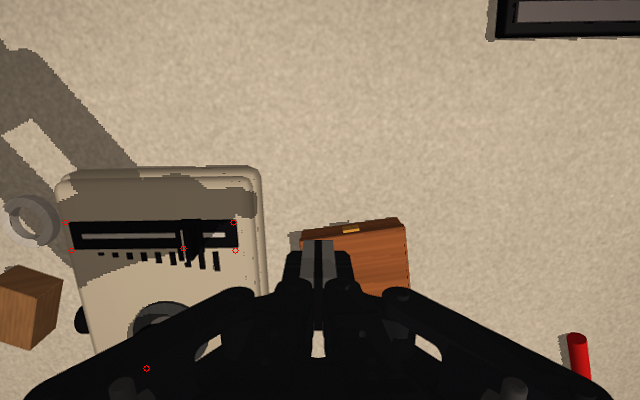

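The overlay lands within 3-5 px of the plate: predicted x 65..234, seen about 69..238. The grip is near (190,238), and the slide box lies beyond the track's bright end. I'll zoom in once.

```bash
python3 - <<'E'
import cv2
a=cv2.imread("pics/w1raw.png")[190:300,55:265]
cv2.imwrite("pics/w1c.png",cv2.convertScaleAbs(cv2.resize(a,None,fx=3.8,fy=3.8,interpolation=cv2.INTER_CUBIC),alpha=1.8))
E
```

```text
(no output)
```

View pics/w1c.png

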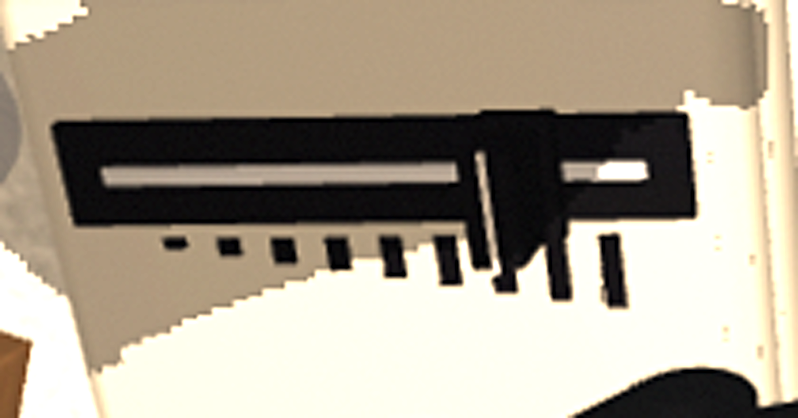

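Emit:
play_rows(
  rows=[
    {"dp": [-0.5, -0.74, 0], "turn": [0, 0, 0], "fingers": 1},
    {"dp": [-0.5, -0.74, 0], "turn": [0, 0, 0], "fingers": 1},
    {"dp": [-0.5, -0.74, 0], "turn": [0, 0, 0], "fingers": 1},
    {"dp": [0, 0, 0.9], "turn": [0, 0, 0], "fingers": 1},
    {"dp": [0, 0, 0.9], "turn": [0, 0, 0], "fingers": 1},
  ],
)

```text
clock: 2.17
eef_pos: [519.5, 145.8, 160.2]
tcp_rot: [3.14, 0.005, -3.077]
contact_force: [-0.6, 0.3, -0.8]
opening: 0.001
grasp_force: 0.0
```

Emit:
play_rows(
  rows=[
    {"dp": [0, 0, 0.8], "turn": [0, 0, 0], "fingers": 1},
    {"dp": [0, 0, 0.6], "turn": [0, 0, 0], "fingers": 1},
    {"dp": [0, 0, 0.4], "turn": [0, 0, 0], "fingers": 1},
    {"dp": [0, 0, 0.2], "turn": [0, 0, 0], "fingers": 1},
    {"dp": [0, 0, 0], "turn": [0, 0, 0], "fingers": 1},
  ],
)

```text
clock: 2.58
eef_pos: [515.5, 146.4, 77.6]
tcp_rot: [-3.141, -0.003, -3.075]
contact_force: [0.6, -0.1, 0.9]
opening: -0.003
grasp_force: 0.0
```

Emit:
play_rows(
  rows=[
    {"dp": [-0.1, -0.4, 0], "turn": [0, 0, 0], "fingers": 1},
    {"dp": [0, -0.4, 0], "turn": [0, 0, 0], "fingers": 1},
    {"dp": [0, -0.4, 0], "turn": [0, 0, 0], "fingers": 1},
    {"dp": [0, -0.4, 0], "turn": [0, 0, 0], "fingers": 1},
    {"dp": [0, -0.4, 0], "turn": [0, 0, 0], "fingers": 1},
  ],
)

```text
clock: 3.0
eef_pos: [527.6, 66.8, 81.0]
tcp_rot: [3.141, 0.003, -3.075]
contact_force: [1.6, 2.5, 0.2]
opening: 0.001
grasp_force: 1.2
```

Emit:
play_rows(
  rows=[
    {"dp": [0, -0.3, 0], "turn": [0, 0, 0], "fingers": 1},
    {"dp": [0, -0.3, 0], "turn": [0, 0, 0], "fingers": 1},
    {"dp": [0, 0, 0], "turn": [0, 0, 0], "fingers": 1},
  ],
)

```text
clock: 3.25
eef_pos: [528.8, 41.2, 80.3]
tcp_rot: [-3.141, 0.002, -3.076]
contact_force: [-0.0, 0.2, 0.7]
opening: -0.002
grasp_force: 0.0
```

```bash
python3 - <<'E'
from h import *
f=r.grab_frame("scene");cv2.imwrite("pics/s2.png",cv2.resize(f["pixels"][145:270,250:400,::-1],None,fx=4.8,fy=4.8,interpolation=cv2.INTER_CUBIC))
E
```

```text
(no output)
```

View pics/s2.png

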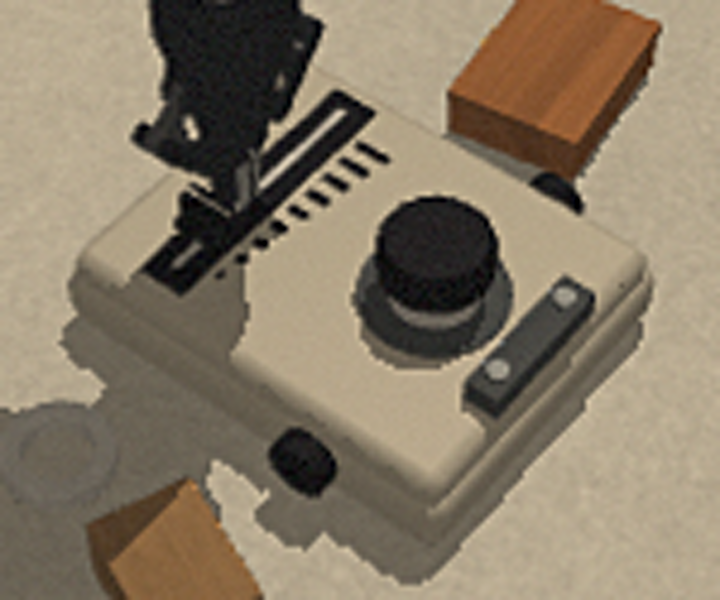

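The grip's white line is now at crop (207,207), about 14 mm short of the off end. I'll push on in small steps and watch the force.

Emit:
play_rows(
  rows=[
    {"dp": [0, -0.15, 0.05], "turn": [0, 0, 0], "fingers": 1},
    {"dp": [0, -0.12, 0], "turn": [0, 0, 0], "fingers": 1},
    {"dp": [0, 0, 0], "turn": [0, 0, 0], "fingers": 1},
  ],
)

```text
clock: 3.55
eef_pos: [528.4, 31.4, 77.1]
tcp_rot: [-3.141, -0.0, -3.075]
contact_force: [0.4, 0.1, 0.6]
opening: 0.0
grasp_force: 0.0
```

Emit:
play_rows(
  rows=[
    {"dp": [0, -0.08, 0], "turn": [0, 0, 0], "fingers": 1},
    {"dp": [0, 0, 0], "turn": [0, 0, 0], "fingers": 1},
  ],
)

```text
clock: 3.72
eef_pos: [528.6, 28.4, 77.1]
tcp_rot: [-3.142, -0.001, -3.075]
contact_force: [-0.4, 0.5, 0.5]
opening: -0.0
grasp_force: 0.3
```

Emit:
play_rows(
  rows=[
    {"dp": [0, -0.05, 0], "turn": [0, 0, 0], "fingers": 1},
    {"dp": [0, 0, 0], "turn": [0, 0, 0], "fingers": 1},
  ],
)

```text
clock: 3.88
eef_pos: [528.8, 26.5, 77.1]
tcp_rot: [3.142, -0.0, -3.075]
contact_force: [-0.3, 1.7, -0.8]
opening: -0.003
grasp_force: 0.6
```

Emit:
play_rows(
  rows=[
    {"dp": [0, -0.05, 0], "turn": [0, 0, 0], "fingers": 1},
    {"dp": [0, 0, 0], "turn": [0, 0, 0], "fingers": 1},
  ],
)

```text
clock: 4.05
eef_pos: [528.9, 24.9, 77.2]
tcp_rot: [3.141, -0.0, -3.076]
contact_force: [-0.2, 3.9, -0.6]
opening: 0.001
grasp_force: 2.2
```

Emit:
play_rows(
  rows=[
    {"dp": [0, -0.05, 0], "turn": [0, 0, 0], "fingers": 1},
    {"dp": [0, 0, 0], "turn": [0, 0, 0], "fingers": 1},
  ],
)

```text
clock: 4.22
eef_pos: [529.0, 24.3, 77.2]
tcp_rot: [3.138, -0.0, -3.077]
contact_force: [-0.3, 15.1, -0.5]
opening: -0.004
grasp_force: 7.5
```

Force of 15 N shows the stop has been reached. I'll back off, rise and go above the cap.

Emit:
play_rows(
  rows=[
    {"dp": [0, 0.25, 0], "turn": [0, 0, 0], "fingers": 1},
    {"dp": [0, 0, -0.5], "turn": [0, 0, 0], "fingers": 1},
    {"dp": [0, 0, -0.8], "turn": [0, 0, 0], "fingers": 1},
    {"dp": [0, 0, -0.8], "turn": [0, 0, 0], "fingers": 1},
    {"dp": [0, 0, 0], "turn": [0, 0, 0], "fingers": 1},
  ],
)

```text
clock: 4.63
eef_pos: [531.8, 32.7, 166.7]
tcp_rot: [-3.141, 0.008, -3.075]
contact_force: [2.0, 0.4, 0.1]
opening: 0.003
grasp_force: 0.0
```

Emit:
play_rows(
  rows=[
    {"dp": [-0.75, 0.19, 0], "turn": [0, 0, 0], "fingers": 1},
    {"dp": [-0.75, 0.19, 0], "turn": [0, 0, 0], "fingers": 1},
    {"dp": [-0.75, 0.19, 0], "turn": [0, 0, 0], "fingers": 1},
    {"dp": [-0.75, 0.19, 0], "turn": [0, 0, 0], "fingers": 1},
    {"dp": [0, 0, 0], "turn": [0, 0, 0], "fingers": 1},
  ],
)

```text
clock: 5.05
eef_pos: [651.2, 72.3, 161.2]
tcp_rot: [-3.142, 0.004, -3.075]
contact_force: [-1.4, 0.0, 0.1]
opening: -0.003
grasp_force: 0.0
```

```bash
python3 - <<'E'
from h import *
f=r.grab_frame("scene");im=f["pixels"][...,::-1].copy()
p=np.load("p.npy");print((proj(f,w(p,[[-70,-60,91],[-70,-54,91]]))-[250,145])*4.8)
cv2.imwrite("pics/s3.png",cv2.resize(im[145:270,250:400],None,fx=4.8,fy=4.8,interpolation=cv2.INTER_CUBIC))
E
```

```text
[[186.29055385 219.01048571]
 [193.80416836 212.31744119]]
```

View pics/s3.png

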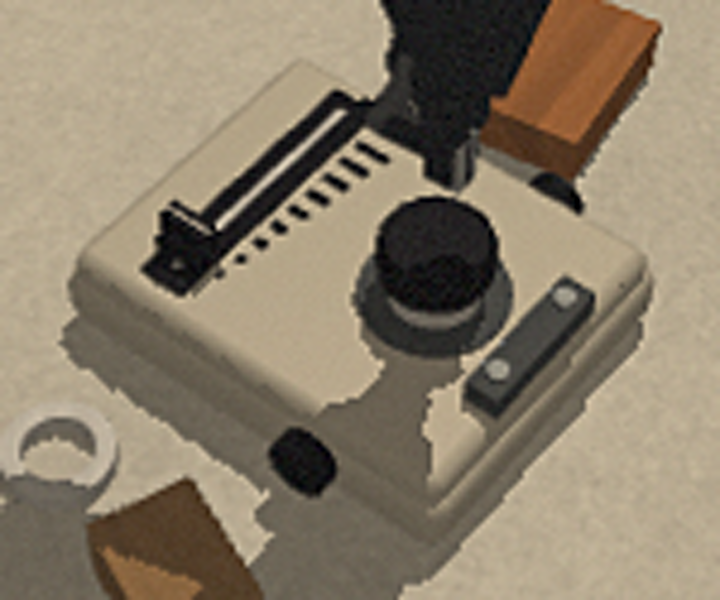

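The grip now sits at the off end, with its line near (192,218), and the gripper is above the cap, still proud at (437,240). Now I press down.

Emit:
play_rows(
  rows=[
    {"dp": [0.1, 0, 0.5], "turn": [0, 0, 0], "fingers": 1},
    {"dp": [0, 0, 0.5], "turn": [0, 0, 0], "fingers": 1},
    {"dp": [0, 0, 0.25], "turn": [0, 0, 0], "fingers": 1},
    {"dp": [0, 0, 0.1], "turn": [0, 0, 0], "fingers": 1},
    {"dp": [0, 0, 0.1], "turn": [0, 0, 0], "fingers": 1},
  ],
)

```text
clock: 5.52
eef_pos: [641.6, 70.3, 103.0]
tcp_rot: [-3.141, -0.001, -3.075]
contact_force: [-4.2, -0.1, 6.6]
opening: -0.002
grasp_force: 3.1
```

Emit:
play_rows(
  rows=[
    {"dp": [0, 0, 0.1], "turn": [0, 0, 0], "fingers": 1},
    {"dp": [0, 0, 0.1], "turn": [0, 0, 0], "fingers": 1},
    {"dp": [0, 0, 0.05], "turn": [0, 0, 0], "fingers": 1},
    {"dp": [0, 0, 0], "turn": [0, 0, 0], "fingers": 1},
  ],
)

```text
clock: 5.85
eef_pos: [642.4, 70.5, 93.4]
tcp_rot: [-3.142, 0.001, -3.075]
contact_force: [-0.3, -0.3, -0.6]
opening: 0.001
grasp_force: 0.0
```

Emit:
play_rows(
  rows=[
    {"dp": [0, 0, 0.06], "turn": [0, 0, 0], "fingers": 1},
    {"dp": [0, 0, 0.03], "turn": [0, 0, 0], "fingers": 1},
    {"dp": [0, 0, 0], "turn": [0, 0, 0], "fingers": 1},
  ],
)

```text
clock: 6.1
eef_pos: [642.9, 70.6, 91.1]
tcp_rot: [-3.142, 0.001, -3.075]
contact_force: [-3.1, -0.4, 10.5]
opening: -0.0
grasp_force: 4.9
```

Z is 91 mm with a 10 N reaction, so the cap is home. I'll lift straight off.

Emit:
play_rows(
  rows=[
    {"dp": [0, 0, -0.4], "turn": [0, 0, 0], "fingers": 1},
    {"dp": [0, 0, -0.8], "turn": [0, 0, 0], "fingers": 1},
    {"dp": [0, 0, -0.8], "turn": [0, 0, 0], "fingers": 1},
    {"dp": [0, 0, -0.8], "turn": [0, 0, 0], "fingers": 1},
    {"dp": [0, 0, 0], "turn": [0, 0, 0], "fingers": 1},
  ],
)

```text
clock: 6.52
eef_pos: [646.0, 70.9, 208.8]
tcp_rot: [3.141, 0.01, -3.075]
contact_force: [2.0, 0.4, 1.5]
opening: -0.002
grasp_force: 0.0
```

```bash
python3 - <<'E'
from h import *
f=r.grab_frame("scene")
cv2.imwrite("pics/s4.png",cv2.resize(f["pixels"][145:270,250:400,::-1],None,fx=4.8,fy=4.8,interpolation=cv2.INTER_CUBIC))
E
```

```text
(no output)
```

View pics/s4.png

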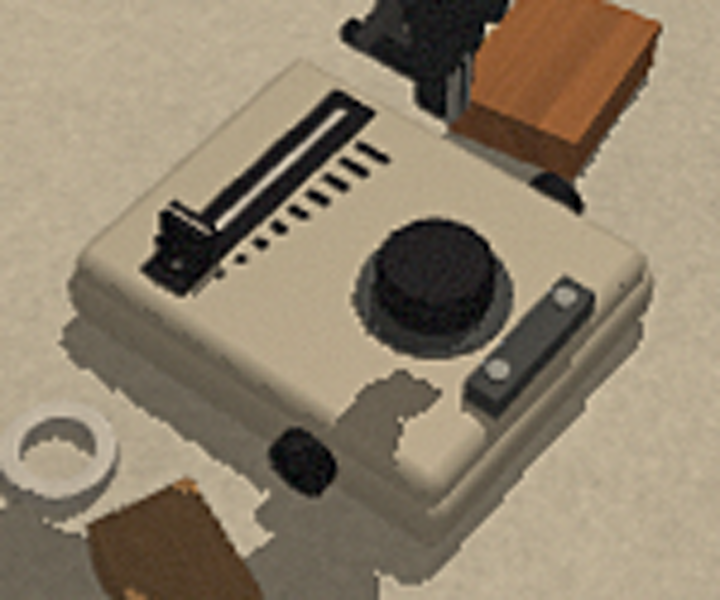

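The cap is down, its top near (435,262) against about (437,240) before. The dimmer is still at its off end and the bystanders haven't moved.

```bash
python3 -c "
from rig import r
print(r.sign_off())"
```

```text
the job is handed in; nothing more can be done
None
```

I slid the dimmer to its off end, pressed the cap home, left the bystanders where they were, and handed the job in at about 6.5 s; sign-off returned no verdict.

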